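# Stop the tablet counter and take out its dosing disc

## Task

Stop the tablet counter by pressing the red mushroom button until it stays down, then press the green dosing disc down at its blue-marked side so that it tips up in its pocket, take it by the raised edge and stand it, without dropping it, in the empty place of the drying rack. Only then twist the red button clockwise to release it, so that it comes fully up again. Leave the yellow disc and everything else where they are.

Things in the scene. Friction and masses are not known exactly. Their poses are not given: they have to be found in the camera images.
- counter: White tablet counter, a fixed box 200 (x) x 190 (y) x 93 mm tall; origin on the table under the centre of its round pocket, z up, x points to its blue-marked side (away from the robot), where the disc is pressed. The pocket is 155 mm wide, 18 mm deep, its flat floor 75 mm above the table; the floor ends in a straight edge (along y) at x = 7 mm.
- pocket (a point): Centre of the pocket, level with its flat floor. From the floor's edge at x = 7 mm a 55-degree ramp falls in +x for 80 mm to a well floor 65 mm lower; an upright wall closes the well at x = 90 mm.
- press (a point): Where to press, fixed on the counter: 50 mm to +x of the pocket centre, level with the lying disc's top (91 mm above the table). Pushed down there the disc tips over the floor's edge; once pressed 40 to 45 mm down it falls on by itself, slides down the ramp and stays leaning on it at about 55 degrees, its -x edge some 60 mm above the flat floor, free on both faces for a pinch grip.
- disc: Green dosing disc, solid, 150 mm in diameter, 16 mm thick, about 0.28 kg, a ring of black spots on top; origin in the centre of its underside, z is its axis (up when it lies in the pocket). At the start it lies flat in the pocket with about 2 mm play, its top 2 mm below the rim, so its edge cannot be gripped.
- disc_center (a point): Centre of the green disc, at half its thickness.
- rack: Drying rack, fixed: white base 200 (x) x 130 (y) mm, two steel bars along x, pairs of steel pins up to 97 mm above the table; origin on the table under its centre. Upright discs stand at x = -45 mm (empty) and +45 mm (yellow disc), axis along the rack's x, in a 27 mm gap between pins, on the bars (45 mm either side of the middle, tops 36 mm high), so they do not roll.
- slot (a point): Where the centre of the green disc (150 mm wide) comes when it stands upright in the empty place: 97 mm above the table.
- spare_disc: Yellow disc, 150 mm wide, 16 mm thick, standing in the rack's other place; origin at its centre, x is its axis; its top is 172 mm above the table. Stays there.
- stop_box: Yellow stop box, fixed, 100 x 100 x 55 mm, with the red button on its top; origin under its centre, z up. A black neck 40 mm wide reaches 77 mm above the table under the button's head.
- stop_top (a point): Top centre of the red mushroom head: 58 mm wide, 26 mm tall, its top 111 mm above the table when up, 105 mm when pressed down. Goes down 6 mm against about 4 N to a hard stop and stays down; a push of some 10 N makes sure. The full-width rim lies 8 to 21 mm below this point: grip it there from above, in any direction.
- stop_turn (a joint): Turn of the red head, rad, positive clockwise seen from above: 0 at the start, stop at 1.05; stays where it is left. After the button has been pressed, turning lifts it 6 mm per radian through a cam: at 1.0 rad it is fully up and stays up. The hand should rise with it. Do not turn it before pressing.
- bottle: Bystander, to be left alone: white bottle, 60 mm wide, 120 mm tall; origin under its centre.
- jar: Bystander, to be left alone: amber jar, 72 mm wide, 85 mm tall; origin under its centre.
- carton: Bystander, to be left alone: white carton 60 x 110 x 50 mm; origin under its centre.
- blister: Bystander, to be left alone: flat cardboard packet 50 x 100 x 22 mm with an orange band; origin under its centre.
- spatula: Bystander, to be left alone: blue-handled spatula, 140 mm long, lying flat; origin under its centre.
- dish: Bystander, to be left alone: white bowl, 90 mm wide, 35 mm tall; origin under its centre.
Things that resemble listed ones, but are neither listed nor needed, are in the scene too. What is shaped like the rack but orange or pink is not meant.

How it is judged:
On the way, in this order (a step that is already met when the one before it is completed fails the run):
1. the red button is pressed and latched down (by at least 4.5 mm) while the disc still lies flat (z of stop_top in the frame of stop_box below 0.1065 m and angle between disc's own z axis and vertical below 0.15 rad), for 0.2 s.
2. the disc is tipped up in its pocket by more than 0.6 rad, with the button down (angle between disc's own z axis and vertical above 0.6 rad and horizontal distance between disc_center and pocket below 0.06 m and z of stop_top in the frame of stop_box below 0.1065 m), for 0.1 s.
3. the green disc stands in the empty place of the rack, let go, with the button still down (distance between disc_center and slot below 0.02 m and angle between disc's own z axis and vertical between 1.27 and 1.87 rad and angle between the z axis of disc and the x axis of rack, either way round below 0.35 rad and contact force between the fingers and disc below 0.1 N and linear speed of disc below 0.03 m/s and z of stop_top in the frame of stop_box below 0.1065 m), for 0.2 s.
4. the button is up again (to within 1.5 mm) (z of stop_top in the frame of stop_box above 0.1095 m), for 0.2 s.
At the end, for the whole second after the job is handed in: The green disc stands upright in the rack's empty place, its centre within 20 mm of where it belongs, its axis within 0.3 rad of level and 0.35 rad of the rack's x, at rest and let go; the red button is up, within 1.5 mm; the yellow disc is within 30 mm of where it stood (distance between disc_center and slot below 0.02 m and angle between disc's own z axis and vertical between 1.27 and 1.87 rad and angle between the z axis of disc and the x axis of rack, either way round below 0.35 rad and contact force between the fingers and disc below 0.1 N and linear speed of disc below 0.03 m/s and z of stop_top in the frame of stop_box above 0.1095 m and distance of spare_disc from where it was at the start of the episode below 0.03 m); the robot touches nothing.
It fails at once if the yellow disc is moved more than 40 mm (distance of spare_disc from where it was at the start of the episode above 0.04 m).
It fails at once if a bystander (bottle, jar, carton, packet, spatula, dish) is moved more than 40 mm (distance of any of bottle, jar, carton, blister, spatula, dish from where it was at the start of the episode above 0.04 m).
It fails at once if the green disc is dropped or rammed on the rack (more than 80 N) (contact force between disc and rack above 80 N).
It also fails if it takes over 72 s, if anything falls off the work surface, if the arm or the gripper's body presses on something with over 40 N, if the wrist force passes 120 N, or if a joint passes its speed limit or range.

## Robot

A 7-joint arm with a two-finger parallel gripper is mounted at the origin on the work surface. World frame = base frame: x ahead of the robot, y to its left, z up, the work surface at z = 0. Lengths are in m, angles in rad, forces in N, time in s.
With the tool pointing down it reaches from about 0.35 to 0.9 m from the base axis. Payload 7.2 kg.
Tool frame: the origin (TCP) lies midway between the tips of the shut fingers; the grasp point (between the pads) lies 19 mm behind it; y points along the fingers, z is the direction in which the jaws open and shut, and the axes are right-handed (so a half turn about y gives the same grasp; the last joint's range is limited). The gripper opens to 85 mm and grips with 20 to 120 N. Pads are 22 mm wide; open, the fingers measure 114 mm over their backs; the gripper's body (76 mm by 85 mm) begins 54 mm behind the grasp point. The pads swing forward as they close: fully open they stand 13 mm farther back than shut.
Start: joints at [-1.371, 0.411, -0.013, 1.596, 0.006, 1.134, -0.082], TCP at [0.165, 0.603, 0.231] pointing down, gripper open.
Joint ranges: [-2.95, 2.95], [-0.29, 1.99], [-1.47, 1.44], [0.14, 2.54], [-1.03, 4.17], [0.13, 1.85], [-2.86, 2.86]. Speed limits (rad/s): [2.39, 2.39, 3.01, 3.01, 3.14, 3.14, 3.14].

## Interface

Orientations are given as a unit quaternion [w, x, y, z].
In Python, from station import * gives the robot as it stands. Calls block until the motion is done:
- movep(position, orientation): joint-space move of the TCP to a pose.
- movel(position, vel=0.15, ori=None): straight line of the TCP; ori=None keeps the orientation; vel is the mean speed in m/s.
- movej(angles): joint-space move.
- gripper_open() and close(): open the fingers fully, or close them until they stop; the grip force is fixed at half the most.
- pause(seconds).
- solve_ik(position, orientation): joint angles nearest the present ones, or None.
- get_state(): the state.
- get_image(name): name is "side" or "top"; returns a dict with "image" (420x560x3 uint8, blue, green, red), "z_map" (420x560 float32, m along the optical axis (not along the pixel's ray), 0 where there is no reading), "fx", "fy", "cx", "cy" (pixels), "view" (4x4, takes a point from world to camera coordinates). Camera axes: x right, y down, z forward; pixel columns grow to the right and rows downward; lengths in m; the calibration is good to about 2 mm. A picture is of the moment at which its call begins.
A pose or a line that the arm cannot do raises MotionError and nothing moves.
- sign_off(): hands the job in, once; it reports no verdict.
The state is a dict: "time_s": time; "joint_pos": joint angles; "qd": joint speeds; "joint_efforts": joint torques, N m; "tool_pos": TCP position; "tool_rot": TCP orientation; "force": force on the tool from outside, world axes, zero at the start; "wrist_torque": the same for the moment, N m; "finger_gap": finger opening in m.
Only numpy, scipy, OpenCV 4.12 (cv2) and the standard library are available. Lean on these libraries where they do the work, as an engineer would, in place of code of your own. Each camera call takes 0.05 s, during which the arm holds its last target.

## Working session

There is one attempt and no reset: what is moved stays moved. The work goes in short steps, each a Python script; the robot and the scene stay as the last script left them, time stands still between calls to the robot, and variables do not carry over. Pictures are saved under pics/ and viewed, and the job is handed in when it is done.

```bash
ls; mkdir -p pics
python3 - <<'E'
from station import *
import cv2,numpy as np
s=get_state(); print(s)
for n in ("side","top"):
    d=get_image(n); cv2.imwrite(f"pics/{n}0.png",d["image"]); np.savez(f"pics/{n}0.npz",**d)
    print(n,d["fx"],d["cx"],d["cy"],np.round(d["view"],3).tolist())
E
```

```text
pics
{'time_s': 0.0, 'joint_pos': array([-1.37121628,  0.41191246, -0.01271263,  1.59704486,  0.00559527,
        1.13425023, -0.08217213]), 'qd': array([ 0.00053186, -0.00081852, -0.00100637, -0.00044627, -0.00021072,
       -0.00011905, -0.00059879]), 'joint_efforts': array([-5.36785756e-04, -6.00629854e+01,  6.81854971e-01, -2.99415350e+01,
        1.38076453e-02,  1.06780129e-02, -2.76910987e-05]), 'tool_pos': array([0.1652797 , 0.60225242, 0.23044488]), 'tool_rot': array([-0.70022329,  0.70133761, -0.09441089,  0.09433712]), 'force': array([-0.83910962,  0.587842  ,  0.55585251]), 'wrist_torque': array([0.03324181, 0.02409268, 0.04632869]), 'finger_gap': 0.08524319393238035}
side 513.9834037304842 283.8722679577498 215.45219698311942 [[0.919, -0.393, -0.011, -0.433], [-0.2, -0.442, -0.875, 0.211], [0.339, 0.806, -0.485, 1.165], [0.0, 0.0, 0.0, 1.0]]
top 539.7818040590452 282.96381524309504 212.1674060529496 [[0.013, -1.0, 0.023, 0.062], [-0.994, -0.016, -0.111, 0.521], [0.111, -0.021, -0.994, 1.497], [0.0, 0.0, 0.0, 1.0]]
```

View pics/side0.png

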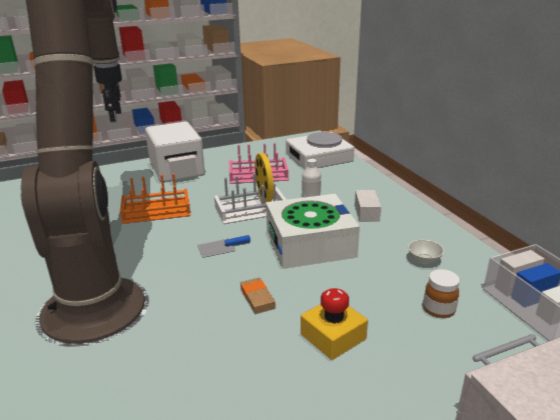

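View pics/top0.png

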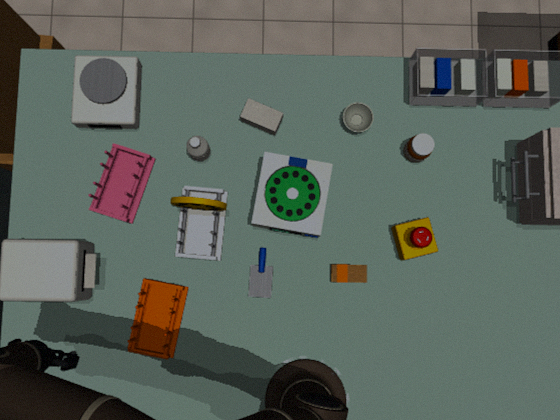

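```bash
cat > h.py <<'E'
import numpy as np,cv2
def cloud(d):
    z=d["z_map"].astype(float); h,w=z.shape
    u,v=np.meshgrid(np.arange(w),np.arange(h))
    p=np.stack([(u-d["cx"])*z/d["fx"],(v-d["cy"])*z/d["fy"],z,np.ones_like(z)],-1)
    W=p@np.linalg.inv(d["view"]).T
    W[z<=0]=np.nan
    return W[...,:3]
def proj(d,P):
    q=d["view"]@np.append(P,1); return d["fx"]*q[0]/q[2]+d["cx"],d["fy"]*q[1]/q[2]+d["cy"]
E
python3 - <<'E'
from h import *
for n in ("side","top"):
    d=np.load(f"pics/{n}0.npz"); d={k:d[k] for k in d}
    W=cloud(d); hsv=cv2.cvtColor(d["image"],cv2.COLOR_BGR2HSV); H,S,V=[hsv[...,i].astype(int) for i in range(3)]
    X,Y,Z=W[...,0],W[...,1],W[...,2]
    tab=(np.abs(Z)<.03); print(n,"table z",np.nanmedian(Z[tab]))
    def rect(m,lab):
        p=W[m][:,:2].astype(np.float32)
        r=cv2.minAreaRect(p); print(lab,m.sum(),"rect",np.round(r[0],4),np.round(r[1],4),round(r[2],1),"zmed",np.round(np.median(W[m][:,2]),4),"zmax",np.round(W[m][:,2].max(),4)); return r
    near=lambda x,y,r:(np.hypot(X-x,Y-y)<r)
    pix={"top":{"counter":(292,195),"button":(422,238),"rack":(203,222)},"side":{"counter":(311,214),"button":(335,300),"rack":(247,200)}}[n]
    c=W[pix["counter"][1],pix["counter"][0]];b=W[pix["button"][1],pix["button"][0]];k=W[pix["rack"][1],pix["rack"][0]]
    print(c,b,k)
    cm=near(c[0],c[1],.16)&(Z>.08)&(Z<.1); rect(cm,"counter top")
    g=near(c[0],c[1],.12)&(H>45)&(H<80)&(S>150)&(Z>.07)&(Z<.11); rect(g,"disc"); print(cv2.minEnclosingCircle(W[g][:,:2].astype(np.float32)), np.median(Z[g]))
    bl=near(c[0],c[1],.16)&(H>105)&(H<125)&(S>150)&(Z>.08); 
    if bl.sum()>5: rect(bl,"blue")
    rd=near(b[0],b[1],.08)&((H<6)|(H>174))&(S>150)&(Z>.08); rect(rd,"red"); print(cv2.minEnclosingCircle(W[rd&(Z>.085)][:,:2].astype(np.float32)))
    yb=near(b[0],b[1],.12)&(Z>.045)&(Z<.065)&(H>10)&(H<30); rect(yb,"box")
    yd=near(c[0],c[1]+.25,.3)&(H>20)&(H<32)&(S>150)&(Z>.1); rect(yd,"yellow disc") if yd.any() else 0
    for lo,hi in((.005,.02),(.02,.034),(.005,.1)):
        rm=near(c[0],c[1]+.23,.15)&(S<50)&(Z>lo)&(Z<hi)&(Y>c[1]+.13)
        if rm.sum()>4: rect(rm,f"rack {lo} {hi}")
    img=cv2.resize(d["image"][130:290,150:350] if n=="top" else d["image"][140:260,190:370],None,fx=4 if n=="side" else 3.75,fy=4 if n=="side" else 3.75,interpolation=cv2.INTER_CUBIC)
    cv2.imwrite(f"pics/{n}_crop.png",img)
E
```

```text
side table z 0.0009675965680246423
[0.56678396 0.04169206 0.0951858 ] [ 0.44565169 -0.31658062  0.11009939] [0.49391378 0.34795944 0.00798627]
counter top 3111 rect [0.5663 0.0468] [0.1995 0.2019] 80.3 zmed 0.0928 zmax 0.0991
disc 704 rect [0.5675 0.0477] [0.1316 0.1418] 58.5 zmed 0.0921 zmax 0.0974
((0.5675883889198303, 0.04746980220079422), 0.07185634225606918) 0.09206057436221815
blue 51 rect [0.6513 0.0301] [0.0432 0.018 ] 82.4 zmed 0.0959 zmax 0.0991
red 491 rect [ 0.4498 -0.3065] [0.0498 0.0527] 45.4 zmed 0.1083 zmax 0.1139
((0.4495435953140259, -0.30690664052963257), 0.027544982731342316)
box 1341 rect [ 0.4517 -0.3034] [0.1033 0.1012] 14.6 zmed 0.0555 zmax 0.0649
yellow disc 350 rect [0.5295 0.2823] [0.1316 0.0178] 86.0 zmed 0.1374 zmax 0.1763
rack 0.005 0.02 533 rect [0.5514 0.3141] [0.2894 0.1597] 17.7 zmed 0.0074 zmax 0.0199
rack 0.02 0.034 219 rect [0.5684 0.2912] [0.1076 0.2933] 83.5 zmed 0.03 zmax 0.0339
rack 0.005 0.1 1503 rect [0.5539 0.3145] [0.2953 0.1597] 17.5 zmed 0.0339 zmax 0.0999
top table z -0.0005903270273321937
[0.56051991 0.04727523 0.09054382] [ 0.44723737
[... 234 characters left out ...]
4776001, 0.047164954245090485), 0.07586314529180527) 0.09003086897156809
blue 145 rect [0.6518 0.0337] [0.0468 0.0237] 82.0 zmed 0.094 zmax 0.1022
red 313 rect [ 0.451  -0.2996] [0.0524 0.0568] 18.9 zmed 0.1079 zmax 0.1159
((0.4520118534564972, -0.2992750406265259), 0.029207851737737656)
box 900 rect [ 0.4502 -0.2997] [0.0997 0.1017] 14.7 zmed 0.0536 zmax 0.0646
yellow disc 420 rect [0.5309 0.297 ] [0.141 0.017] 86.0 zmed 0.1582 zmax 0.1791
rack 0.005 0.02 1102 rect [0.5571 0.3007] [0.2921 0.2457] 0.3 zmed 0.0072 zmax 0.0195
rack 0.02 0.034 260 rect [0.5583 0.2986] [0.1078 0.2832] 84.5 zmed 0.0313 zmax 0.034
rack 0.005 0.1 2004 rect [0.5604 0.3007] [0.2986 0.2457] 0.3 zmed 0.0111 zmax 0.0999
```

View pics/top_crop.png

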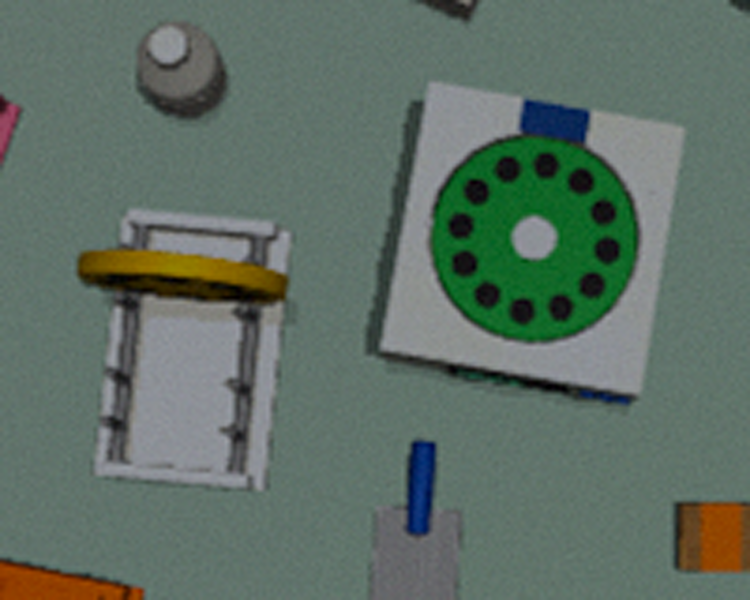

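View pics/side_crop.png

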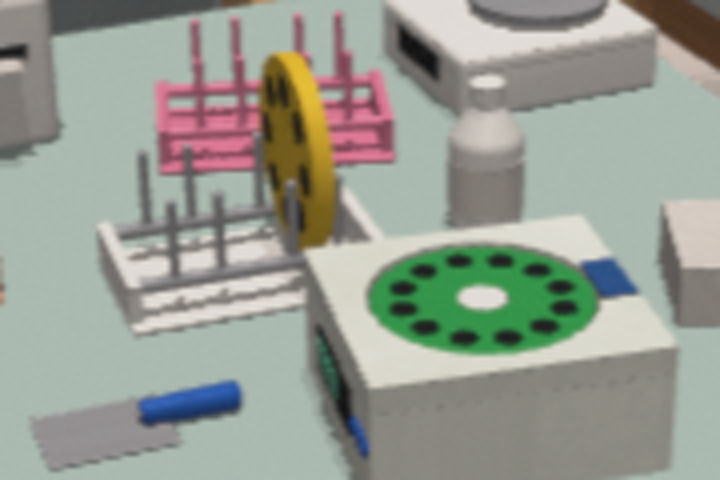

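Run:
```python
from h import *
for n in ("top","side"):
    d=np.load(f"pics/{n}0.npz"); d={k:d[k] for k in d}
    W=cloud(d); X,Y,Z=W[...,0],W[...,1],W[...,2]
    hsv=cv2.cvtColor(d["image"],cv2.COLOR_BGR2HSV); H,S,V=[hsv[...,i].astype(int) for i in range(3)]
    c=np.array([.487,.30])
    m=(np.abs(X-c[0])<.13)&(np.abs(Y-c[1])<.10)&(Z<.034)&(S<55)&(V>(90 if n=="top" else 150))
    # base mask
    nl,L,st,_=cv2.connectedComponentsWithStats(m.astype(np.uint8),connectivity=8)
    i=1+np.argmax(st[1:,4]); mm=L==i
    p=W[mm][:,:2].astype(np.float32)
    print(n,mm.sum(),cv2.minAreaRect(p),np.percentile(W[mm][:,2],[5,50,95]))
    pins=(np.abs(X-c[0])<.13)&(np.abs(Y-c[1])<.10)&(Z>.06)&(Z<.105)&(S<60)
    nl,L,st,_=cv2.connectedComponentsWithStats(pins.astype(np.uint8),connectivity=8)
    for j in range(1,nl):
        q=W[L==j]; print("pin",st[j,4],np.round(q.mean(0),4),np.round(q[:,2].max(),4),"top3",np.round(q[np.argsort(-q[:,2])[:3]].mean(0),4))
    o=d["image"].copy(); o[mm]=(0,0,255); o[pins]=(255,0,255)
    x0,y0=(150,150) if n=="top" else (190,140)
    cv2.imwrite(f"pics/{n}_rack.png",cv2.resize(np.hstack([d["image"][y0:y0+120,x0:x0+110],o[y0:y0+120,x0:x0+110]]),None,fx=3.6,fy=3.6,interpolation=cv2.INTER_NEAREST))
```

```text
top 4770 ((0.4869997501373291, 0.29999053478240967), (0.2599276006221771, 0.19995972514152527), 0.004949656780809164) [-0.00571564  0.00123722  0.01068634]
pin 2 [0.5546 0.3427 0.0982] 0.1033 top3 [0.5546 0.3427 0.0982]
pin 5 [0.5468 0.2534 0.094 ] 0.098 top3 [0.5473 0.2545 0.0956]
pin 4 [0.526  0.3387 0.0658] 0.0671 top3 [0.5259 0.3373 0.0662]
pin 14 [0.5166 0.3452 0.0875] 0.0965 top3 [0.5159 0.3439 0.0965]
pin 14 [0.5119 0.2563 0.0813] 0.1023 top3 [0.51   0.2561 0.0962]
pin 1 [0.5185 0.2324 0.0731] 0.0731 top3 [0.5185 0.2324 0.0731]
pin 14 [0.4619 0.3488 0.0849] 0.1003 top3 [0.4617 0.3498 0.098 ]
pin 11 [0.455  0.2601 0.0868] 0.0998 top3 [0.455  0.2616 0.0981]
pin 13 [0.4274 0.3523 0.0868] 0.0992 top3 [0.426  0.3537 0.0988]
pin 11 [0.4207 0.2627 0.0858] 0.0966 top3 [0.4203 0.2644 0.0961]
side 971 ((0.44085749983787537, 0.299911230802536), (0.19954219460487366, 0.16744253039360046), 89.95793151855469) [-0.00145765  0.00205387  0.00875266]
pin 23 [0.5187 0.3444 0.0777] 0.0966 top3 [0.5186 0.3445 0.0961]
pin 32 [0.4277 0.3493 0.0808] 0.097 top3 [0.4278 0.3501 0.0966]
pin 21 [0.4626 0.3454 0.0799] 0.0989 top3 [0.462  0.3423 0.0955]
pin 13 [0.5469 0.2502 0.079 ] 0.0974 top3 [0.5476 0.251  0.0949]
pin 36 [0.5121 0.2548 0.0783] 0.099 top3 [0.5107 0.2502 0.0971]
pin 35 [0.4557 0.2568 0.0796] 0.0969 top3 [0.4561 0.2582 0.096 ]
pin 35 [0.4206 0.2595 0.08  ] 0.0976 top3 [0.4222 0.2621 0.0959]
```

View pics/top_rack.png

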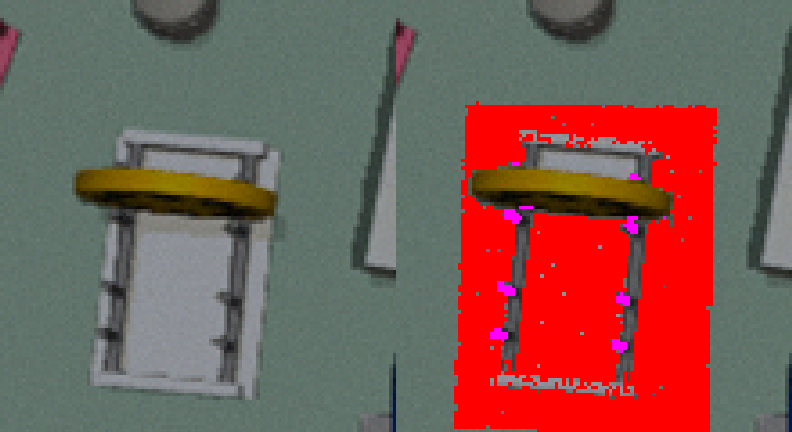

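```bash
cat >> h.py <<'E'
from scipy.spatial.transform import Rotation as R
def quat(yd,zd):
    y=np.array(yd,float); y/=np.linalg.norm(y); z=np.array(zd,float); z-=y*(z@y); z/=np.linalg.norm(z)
    q=R.from_matrix(np.column_stack([np.cross(y,z),y,z])).as_quat(); return np.array([q[3],q[0],q[1],q[2]])
CO=np.array([.5668,.0475]); CY=np.radians(-9.7)
SLOT=np.array([.4415,.304,.097]); RY=np.radians(-4.2)
BTN=np.array([.451,-.300])
def cw(x,z,y=0):  # counter frame -> world
    return np.array([CO[0]+x*np.cos(CY)-y*np.sin(CY),CO[1]+x*np.sin(CY)+y*np.cos(CY),z])
def cd(x,z): return np.array([x*np.cos(CY),x*np.sin(CY),z])
E
python3 - <<'E'
from station import *
from h import *
s=get_state(); q=s["tool_rot"]; M=R.from_quat([q[1],q[2],q[3],q[0]]).as_matrix(); print(np.round(M,2))
for name,p,y,zs in [("btn",[*BTN,.15],[0,0,-1],[(np.cos(a),np.sin(a),0) for a in np.radians([0,30,60,90,120,150,180,210,240,270,300,330])]),
  ("press",cw(.05,.15),[0,0,-1],[(-np.sin(CY),np.cos(CY),0),(np.sin(CY),-np.cos(CY),0)]),
  ("grasp",cw(-.02,.16),cd(.574,-.819),[cd(.819,.574),-cd(.819,.574)]),
  ("slot",[*SLOT[:2],.17],[0,0,-1],[(np.cos(RY),np.sin(RY),0),(-np.cos(RY),-np.sin(RY),0)])]:
    for z in zs:
        try: j=solve_ik(np.array(p),quat(y,z))
        except Exception as e: j=None; print(e)
        print(name,np.round(z,2),None if j is None else np.round(j,2))
E
```

```text
[[ 0.96 -0.    0.26]
 [-0.26 -0.    0.96]
 [ 0.   -1.   -0.  ]]
btn [1. 0. 0.] [-0.26  0.55  1.05  1.94 -0.57  0.99  1.05]
btn [0.87 0.5  0.  ] [ 0.02  0.4   0.62  1.92 -0.29  0.91  1.3 ]
btn [0.5  0.87 0.  ] [-0.2   0.5   0.94  1.93 -0.49  0.96  2.03]
btn [0. 1. 0.] [-0.28  0.57  1.09  1.94 -0.6   1.01  2.66]
btn [-0.5   0.87  0.  ] [ 0.99  0.43 -0.63  1.86  0.31  0.95  2.31]
btn [-0.87  0.5   0.  ] [-0.35  0.68  1.26  1.94 -0.74  1.09 -2.44]
btn [-1.  0.  0.] [-0.35  0.68  1.26  1.94 -0.74  1.09 -1.92]
btn [-0.87 -0.5   0.  ] [-0.35  0.68  1.26  1.94 -0.74  1.09 -1.39]
btn [-0.5  -0.87  0.  ] [-0.26  0.55  1.05  1.94 -0.57  0.99 -1.04]
btn [-0. -1.  0.] [-0.26  0.55  1.05  1.94 -0.57  0.99 -0.52]
btn [ 0.5  -0.87  0.  ] [-0.26  0.55  1.05  1.94 -0.57  0.99  0.01]
btn [ 0.87 -0.5   0.  ] [-0.26  0.55  1.05  1.94 -0.57  0.99  0.53]
press [0.17 0.99 0.  ] [-0.44  0.5   0.42  1.73 -0.24  0.97  1.47]
press [-0.17 -0.99  0.  ] [-0.7   0.59  0.81  1.74 -0.49  1.02 -1.45]
grasp [ 0.81 -0.14  0.57] [-0.68  0.16  0.35  2.36  1.22  0.26 -1.67]
grasp [-0.81  0.14 -0.57] [-0.63  0.16  0.28  2.36  1.23  0.27  1.46]
slot [ 1.   -0.07  0.  ] [-1.02  0.34  0.41  1.9  -0.16  0.93 -0.61]
slot [-1.    0.07  0.  ] [-0.56  0.33 -0.17  1.87  0.07  0.94  2.31]
```

Run:
```python
from station import *
from h import *
s=get_state(); p=s["tool_pos"].copy(); p[2]=.33
movel(p,vel=.3)
close()
j=get_state()["joint_pos"].copy(); j[0]=.58; j[2]=0; j[4]=0;j[6]=0
movej(j)
s=get_state(); print(s["time_s"],s["tool_pos"],s["joint_pos"].round(2),s["finger_gap"])
q=s["tool_rot"]; M=R.from_quat([q[1],q[2],q[3],q[0]]).as_matrix(); z=M[:,2]
print(z)
o=quat([0,0,-1],[z[0],z[1],0])
print(solve_ik([*BTN,.15],o))
movep([*BTN,.15],o)
s=get_state(); print(s["time_s"],s["tool_pos"],s["joint_pos"].round(2),s["force"])
movel([*BTN,.116],vel=.1)
d=get_image("side"); cv2.imwrite("pics/b1.png",cv2.resize(d["image"][230:370,260:420],None,fx=4,fy=4))
s=get_state(); print(s["time_s"],s["tool_pos"],s["force"])
```

```text
4.95 [ 0.49507736 -0.38091704  0.33001491] [ 0.58  0.35 -0.    1.46 -0.    1.34 -0.  ] -0.00017983059736974315
[ 8.37311554e-01 -5.46726036e-01  5.59175057e-05]
[ 0.52766038  0.35855216 -0.0377461   1.88808357  0.0169705   0.89526128
 -0.09674902]
5.775 [ 0.45233425 -0.30100965  0.15130968] [ 0.53  0.36 -0.04  1.89  0.02  0.9  -0.1 ] [ 0.65758294 -0.83786934 -0.85014484]
6.3167 [ 0.45158128 -0.30049142  0.11671146] [-0.10317006 -0.77031827 -0.12986297]
```

View pics/b1.png

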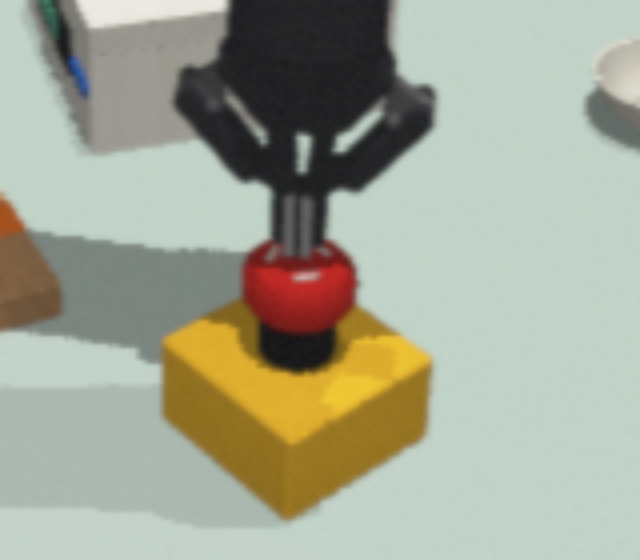

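Run:
```python
from station import *
from h import *
for z in (.110,.107,.105,.1035,.102,.1005,.099):
    movel([*BTN,z],vel=.04)
    s=get_state(); print(z,s["time_s"],s["tool_pos"].round(4),s["force"].round(1))
    if abs(s["force"][2])>14: break
movel([*BTN,.16],vel=.15)
d=get_image("side"); cv2.imwrite("pics/b2.png",cv2.resize(d["image"][230:370,260:420],None,fx=4,fy=4))
W=cloud(d); hsv=cv2.cvtColor(d["image"],cv2.COLOR_BGR2HSV); m=((hsv[...,0]<6)|(hsv[...,0]>174))&(hsv[...,1]>150)&(np.hypot(W[...,0]-BTN[0],W[...,1]-BTN[1])<.06)
print(np.percentile(W[m][:,2],[50,90,98]),W[m][:,2].max())
d=np.load("pics/side0.npz");W=cloud(d); hsv=cv2.cvtColor(d["image"],cv2.COLOR_BGR2HSV); m=((hsv[...,0]<6)|(hsv[...,0]>174))&(hsv[...,1]>150)&(np.hypot(W[...,0]-BTN[0],W[...,1]-BTN[1])<.06)
print("before",np.percentile(W[m][:,2],[50,90,98]),W[m][:,2].max())
```

```text
0.11 6.6167 [ 0.4512 -0.3001  0.1101] [-0.4 -0.3  0.2]
0.107 6.8667 [ 0.451  -0.3     0.1069] [0.1 0.7 0.9]
0.105 7.1167 [ 0.451  -0.3     0.1049] [ 0.3 -0.1  1. ]
0.1035 7.3667 [ 0.4513 -0.3002  0.1045] [-1.8  1.2 10.4]
0.102 7.6167 [ 0.4515 -0.3003  0.1042] [-4.8  3.4 22.8]
[0.10181866 0.10562995 0.107384  ] 0.10806986297436327
before [0.10829926 0.11132224 0.11253876] 0.11385628110986246
```

View pics/b2.png

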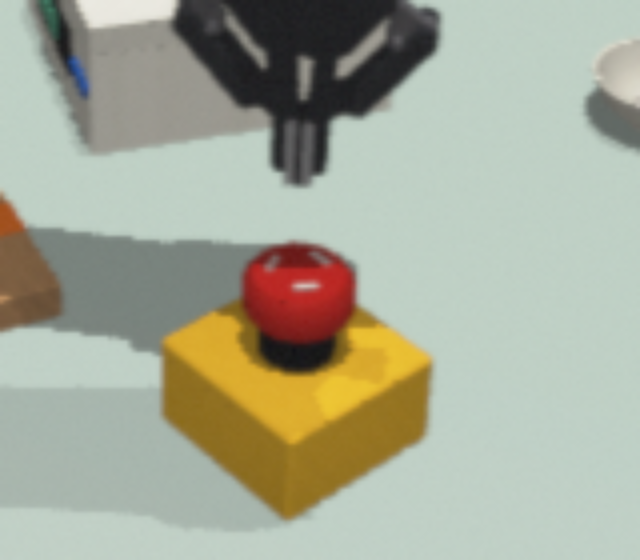

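Run:
```python
from station import *
from h import *
movel([*BTN,.25],vel=.3)
j=get_state()["joint_pos"].copy(); j[0]=-.06; j[2]=0; j[4]=0; j[6]=1.3
movej(j)
o=quat([0,0,-1],[-np.sin(CY),np.cos(CY),0])
movep(cw(.05,.13),o)
s=get_state(); print(s["time_s"],s["tool_pos"],s["joint_pos"].round(2))
movel(cw(.05,.10),vel=.1)
for dz in (0,.01,.02,.03,.036,.040):
    movel(cw(.05,.091-dz),vel=.06)
    s=get_state(); print(dz,s["time_s"],s["tool_pos"].round(4),s["force"].round(1))
d=get_image("side"); cv2.imwrite("pics/p1.png",cv2.resize(d["image"][160:280,230:390],None,fx=4.5,fy=4.5))
```

```text
10.5583 [0.61599667 0.03751843 0.13042872] [-0.12  0.5  -0.02  1.72  0.02  0.93  1.25]
0 11.3083 [0.6158 0.0391 0.0908] [-0.4  0.5  0.8]
0.01 11.625 [0.6156 0.0391 0.0803] [-0.2 -0.8 -0.2]
0.02 11.9417 [0.6156 0.0391 0.0703] [0.2 0.8 0.3]
0.03 12.2583 [0.6156 0.0391 0.0604] [-0.   0.6  0.9]
0.036 12.5083 [0.6172 0.0391 0.0552] [4.1 0.6 0.4]
0.04 12.7583 [0.6189 0.039  0.0525] [ 5.6 -1.9  6.3]
```

View pics/p1.png

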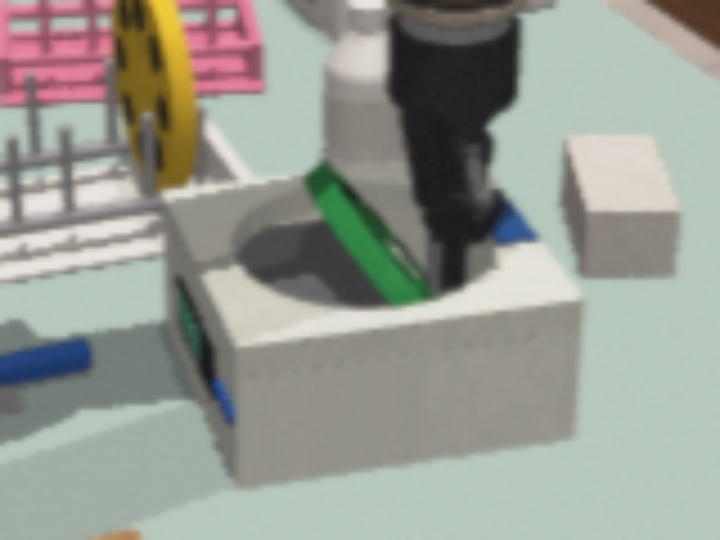

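Run:
```python
from station import *
from h import *
movel(cw(.055,.12),vel=.12); movel(cw(.055,.30),vel=.35)
j=get_state()["joint_pos"].copy(); j[0]-=.55
movej(j); gripper_open()
print(get_state()["time_s"])
for n in("side","top"):
    d=get_image(n); np.savez(f"pics/{n}2.npz",**d)
    cv2.imwrite(f"pics/{n}2.png",cv2.resize(d["image"][160:280,230:390] if n=="side" else d["image"][130:260,220:370],None,fx=4.5,fy=4.5))
    W=cloud(d); hsv=cv2.cvtColor(d["image"],cv2.COLOR_BGR2HSV);H,S=hsv[...,0],hsv[...,1]
    m=(np.hypot(W[...,0]-CO[0],W[...,1]-CO[1])<.12)&(H>45)&(H<80)&(S>120)
    P=W[m]; c,s_=np.cos(CY),np.sin(CY); D=P[:,:2]-CO
    C=np.column_stack([D[:,0]*c+D[:,1]*s_,-D[:,0]*s_+D[:,1]*c,P[:,2]])
    # plane fit via RANSAC-ish
    best=0;rng=np.random.default_rng(0)
    for _ in range(500):
        a=C[rng.choice(len(C),3,False)]; nn=np.cross(a[1]-a[0],a[2]-a[0]); l=np.linalg.norm(nn)
        if l<1e-6: continue
        nn/=l; i=np.abs((C-a[0])@nn)<.003
        if i.sum()>best: best=i.sum(); I=i
    A=C[I]; mu=A.mean(0); nn=np.linalg.svd(A-mu)[2][2]; nn*=np.sign(nn[2])
    print(n,len(C),best,"normal",nn.round(3),"tilt",np.degrees(np.arccos(nn[2])).round(1),"mean",mu.round(4),"zmin/max",A[:,2].min(),A[:,2].max(),"xmin",C[:,0].min(),"y",A[:,1].min(),A[:,1].max())
    k=C[:,2]>np.sort(C[:,2])[-25]; print("top pts",C[k].mean(0).round(4),C[:,2].max(), "offset d",(nn@mu).round(4))
```

```text
16.2583
side 279 153 normal [ 0.79  -0.017  0.613] tilt 52.2 mean [-0.0003 -0.0256  0.1105] zmin/max 0.043773029985873846 0.13978334138999426 xmin -0.03116725982099599 y -0.07375809033099481 0.05013095903806622
top pts [-0.0232 -0.0066  0.137 ] 0.13978334138999426 offset d 0.0679
top 1166 885 normal [0.797 0.002 0.604] tilt 52.9 mean [0.018  0.0015 0.084 ] zmin/max 0.013820796253913414 0.14042921071428704 xmin -0.1061448838447487 y -0.07270233541852973 0.07288972081684855
top pts [-0.0224  0.0024  0.1373] 0.14042921071428704 offset d 0.065
```

View pics/side2.png

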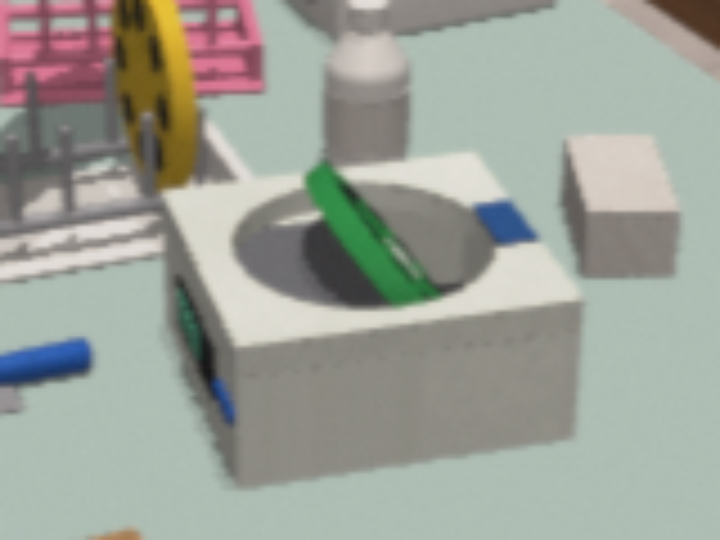

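View pics/top2.png

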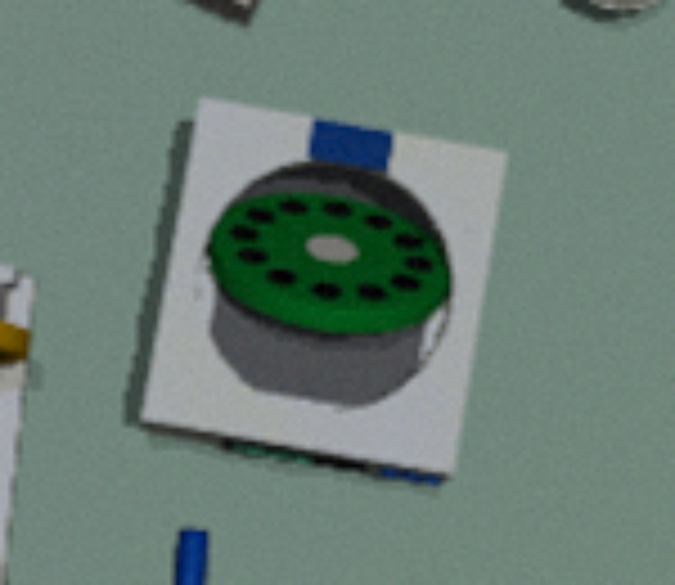

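```bash
cat >> h.py <<'E'
TH=np.radians(54.5)
AX=(np.cos(TH),-np.sin(TH)); NX=(np.sin(TH),np.cos(TH))
E0=np.array([-.0266,.1375])
OG=quat(cd(*AX),cd(*NX))
def gp(back,up=0):  # TCP at 'back' behind the grasp TCP
    t=E0+(.035-back)*np.array(AX); return cw(t[0],t[1]+up)
OS=quat([0,0,-1],[np.cos(RY),np.sin(RY),0])
E
python3 - <<'E'
from station import *
from h import *
j=get_state()["joint_pos"].copy(); print(j.round(2)); j=np.array([-.25,.1,0,1.75,0,.9,-.5])
movej(j)
s=get_state(); print(s["time_s"],s["tool_pos"],s["joint_pos"].round(2))
for b,u in((.11,0),(.05,0),(0,0),(0,.03),(0,.1),(0,.2),(0,.25)):
    q=solve_ik(gp(b,u),OG); print(b,u,gp(b,u).round(3),None if q is None else q.round(2))
for z in (.3,.25,.155):
    q=solve_ik([*SLOT[:2],z],OS); print("slot",z,None if q is None else q.round(2))
E
```

```text
[-0.68  0.36 -0.02  1.51  0.01  1.27  1.26]
17.9083 [0.61455751 0.10777563 0.36619442] [-0.25  0.1  -0.    1.75 -0.    0.9  -0.5 ]
0.11 0 [0.498 0.059 0.199] [ 0.02  0.03 -0.48  2.37  1.05  0.42 -1.54]
0.05 0 [0.532 0.053 0.15 ] [-0.29  0.17 -0.12  2.38  1.43  0.34 -1.89]
0 0 [0.561 0.049 0.109] [-0.58  0.3   0.26  2.38  1.89  0.23 -2.36]
0 0.03 [0.561 0.049 0.139] [-0.62  0.23  0.3   2.36  1.5   0.22 -1.95]
0 0.1 [0.561 0.049 0.209] [-0.24  0.09 -0.12  2.26  0.95  0.38 -1.36]
0 0.2 [0.561 0.049 0.309] [-0.29 -0.05 -0.07  2.13  0.56  0.58 -0.92]
0 0.25 [0.561 0.049 0.359] [-0.31 -0.1  -0.05  2.05  0.47  0.69 -0.81]
slot 0.3 [-0.54  0.22 -0.19  1.71  0.04  1.22 -0.81]
slot 0.25 [-0.53  0.25 -0.19  1.78  0.05  1.12 -0.82]
slot 0.155 [-0.53  0.35 -0.2   1.89  0.09  0.91 -0.85]
```

Run:
```python
from station import *
from h import *
movep(gp(.10),OG)
s=get_state(); print(s["time_s"],s["tool_pos"],s["joint_pos"].round(2))
movel(gp(.05),vel=.1,ori=OG)
s=get_state(); print(s["time_s"],s["tool_pos"]-gp(.05),s["joint_pos"].round(2))
d=get_image("side"); cv2.imwrite("pics/g1.png",cv2.resize(d["image"][130:280,200:390],None,fx=4,fy=4,interpolation=cv2.INTER_CUBIC))
d=get_image("top"); cv2.imwrite("pics/g1t.png",cv2.resize(d["image"][130:260,220:370],None,fx=4,fy=4,interpolation=cv2.INTER_CUBIC))
for b,u in((.03,0),(0,0),(0,.03),(0,.1),(0,.2),(0,.25)):
    q=solve_ik(gp(b,u),OG); print(b,u,gp(b,u).round(3),None if q is None else q.round(2))
```

```text
18.95 [0.50456057 0.05867398 0.19132876] [ 0.    0.06 -0.46  2.37  1.12  0.41 -1.6 ]
19.6 [0.00048175 0.00027524 0.00039032] [-0.02  0.19 -0.42  2.36  1.44  0.4  -1.89]
0.03 0 [0.543 0.051 0.133] [-0.02  0.24 -0.4   2.36  1.56  0.41 -2.  ]
0 0 [0.561 0.049 0.109] [-0.03  0.32 -0.38  2.34  1.72  0.42 -2.14]
0 0.03 [0.561 0.049 0.139] [-0.    0.25 -0.4   2.32  1.51  0.4  -1.92]
0 0.1 [0.561 0.049 0.209] [ 0.03  0.11 -0.41  2.25  1.    0.41 -1.4 ]
0 0.2 [0.561 0.049 0.309] [ 0.08 -0.03 -0.42  2.11  0.54  0.56 -0.9 ]
0 0.25 [0.561 0.049 0.359] [ 0.16 -0.08 -0.47  2.03  0.4   0.66 -0.75]
```

View pics/g1.png

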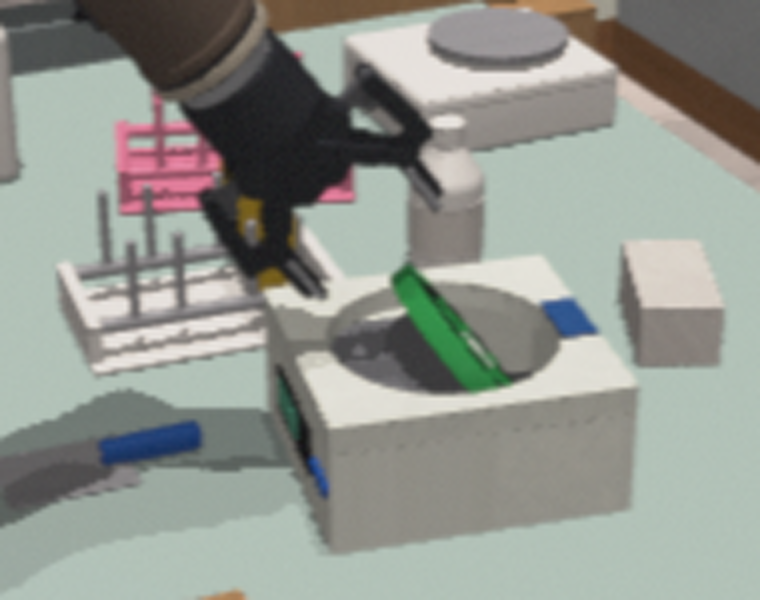

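View pics/g1t.png

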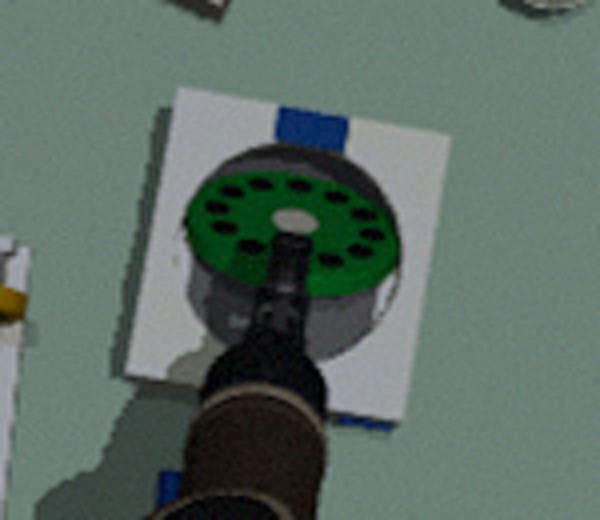

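Run:
```python
from station import *
from h import *
for b in (.02,.008,0):
    movel(gp(b),vel=.08,ori=OG); s=get_state(); print(b,s["time_s"],(s["tool_pos"]-gp(b)).round(4),s["force"].round(1))
    if np.linalg.norm(s["force"])>8: break
d=get_image("side"); cv2.imwrite("pics/g2.png",cv2.resize(d["image"][130:280,200:390],None,fx=4,fy=4,interpolation=cv2.INTER_CUBIC))
```

```text
0.02 20.225 [-0.0001  0.      0.0003] [-0.6 -0.6  0.1]
0.008 20.525 [-0.0002 -0.      0.0002] [-0.4  0.3 -0. ]
0 20.775 [-0.0003  0.      0.0002] [-0.1 -0.6 -1.6]
```

View pics/g2.png

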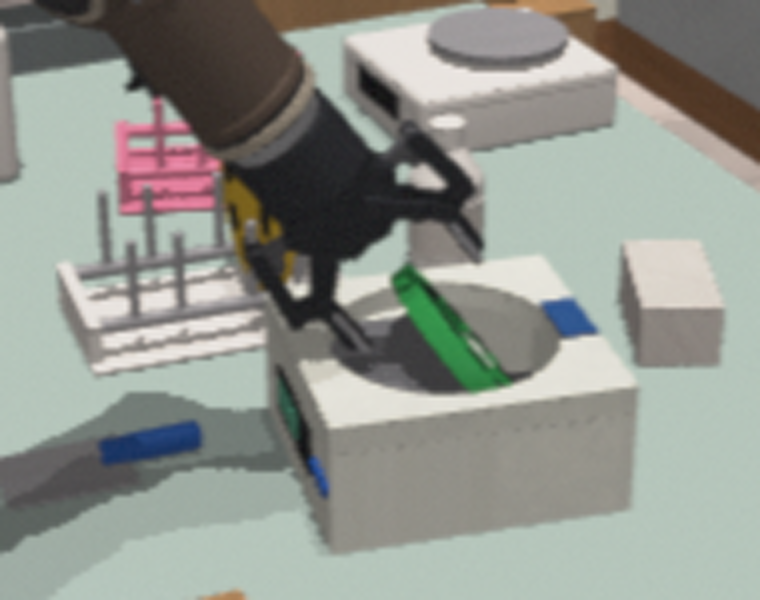

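Run:
```python
from station import *
from h import *
close(); s=get_state(); print(s["time_s"],s["finger_gap"],s["force"].round(1),s["wrist_torque"].round(2),s["tool_pos"]-gp(0))
d=get_image("side"); cv2.imwrite("pics/g3.png",cv2.resize(d["image"][130:280,200:390],None,fx=4,fy=4,interpolation=cv2.INTER_CUBIC))
```

```text
21.4667 0.015691617209490527 [-2.   0.2  2.6] [ 0.07  0.43 -0.12] [-1.11200302e-06 -7.40690337e-06  1.22733271e-04]
```

View pics/g3.png

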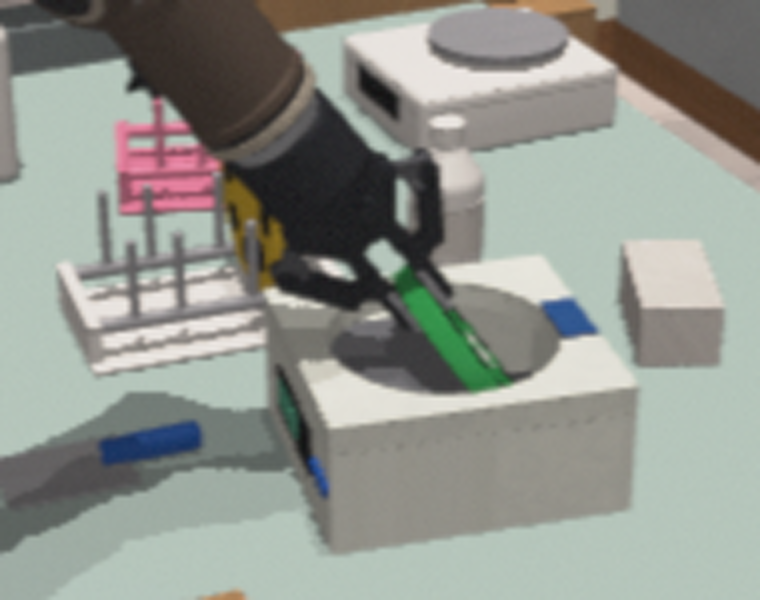

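Run:
```python
from station import *
from h import *
movel(gp(0,.02),vel=.06,ori=OG); s=get_state(); print(s["time_s"],s["finger_gap"],s["force"].round(1),s["wrist_torque"].round(2))
movel(gp(0,.24),vel=.15,ori=OG); s=get_state(); print(s["time_s"],s["finger_gap"],s["force"].round(1),s["wrist_torque"].round(2),s["joint_pos"].round(2))
p=np.array([*SLOT[:2],.31]); print(solve_ik(p,OS))
movep(p,OS); s=get_state(); print(s["time_s"],s["finger_gap"],s["force"].round(1),s["wrist_torque"].round(2),s["joint_pos"].round(2),s["tool_pos"])
for n in("side","top"):
    d=get_image(n); np.savez(f"pics/{n}3.npz",**d); cv2.imwrite(f"pics/{n}3.png",d["image"])
```

```text
22.0 0.01490747079486457 [-19.6   1.5   6.9] [ 0.46  3.81 -0.24]
23.6167 0.014773031332921223 [ 0.5 -0.2 -1.7] [ 0.17  0.91 -0.02] [ 0.13 -0.07 -0.45  2.05  0.43  0.64 -0.78]
[-0.16359031  0.2636864  -0.64972643  1.66770733  0.16605415  1.26612818
 -0.91999205]
24.6917 0.01565831611798909 [ 0.6 -1.4 -1.3] [ 0.06  0.   -0.01] [-0.16  0.26 -0.65  1.67  0.17  1.27 -0.92] [0.44236244 0.30273695 0.30967991]
```

View pics/side3.png

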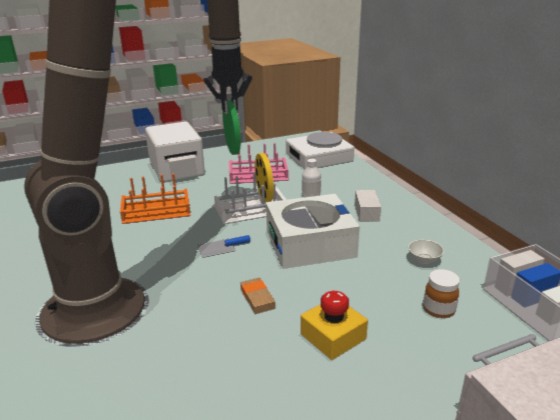

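View pics/top3.png

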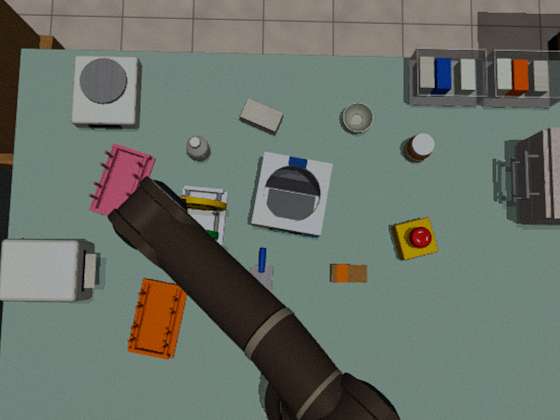

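```bash
cat > meas.py <<'E'
from h import *
def meas(d,tcp):
    W=cloud(d); hsv=cv2.cvtColor(d["image"],cv2.COLOR_BGR2HSV);H,S=hsv[...,0],hsv[...,1]
    m=(np.hypot(W[...,0]-tcp[0],W[...,1]-tcp[1])<.13)&(H>45)&(H<85)&(S>110)&(W[...,2]<tcp[2]+.06)&(W[...,2]>tcp[2]-.14)
    m=cv2.erode(m.astype(np.uint8),np.ones((3,3)))>0
    C=W[m]-np.r_[tcp[:2],0]; c,s=np.cos(RY),np.sin(RY)
    C=np.column_stack([C[:,0]*c+C[:,1]*s,-C[:,0]*s+C[:,1]*c,C[:,2]])
    best=0;rng=np.random.default_rng(0);I=None
    for _ in range(800):
        a=C[rng.choice(len(C),3,False)]; nn=np.cross(a[1]-a[0],a[2]-a[0]); l=np.linalg.norm(nn)
        if l<1e-7: continue
        nn/=l; i=np.abs((C-a[0])@nn)<.003
        if i.sum()>best: best=i.sum(); I=i
    A=C[I]; mu=A.mean(0); nn=np.linalg.svd(A-mu)[2][2]; nn*=np.sign(nn[0])
    print(len(C),best,"normal(rack)",nn.round(3),"face x at TCP height,y=0:",((nn@mu-nn[2]*tcp[2])/nn[0]).round(4),"y range",A[:,1].min().round(4),A[:,1].max().round(4),"z range",A[:,2].min().round(4),A[:,2].max().round(4),"all y",C[:,1].min().round(4),C[:,1].max().round(4))
E
python3 - <<'E'
from meas import *
d=np.load("pics/side3.npz"); d={k:d[k] for k in d}
meas(d,np.array([.4424,.3027,.3097]))
cv2.imwrite("pics/side3c.png",cv2.resize(d["image"][60:220,190:310],None,fx=5,fy=5)[:600])
E
```

```text
448 329 normal(rack) [ 1.     0.027 -0.007] face x at TCP height,y=0: -0.0085 y range -0.0791 0.0319 z range 0.2116 0.3389 all y -0.0791 0.0415
```

View pics/side3c.png

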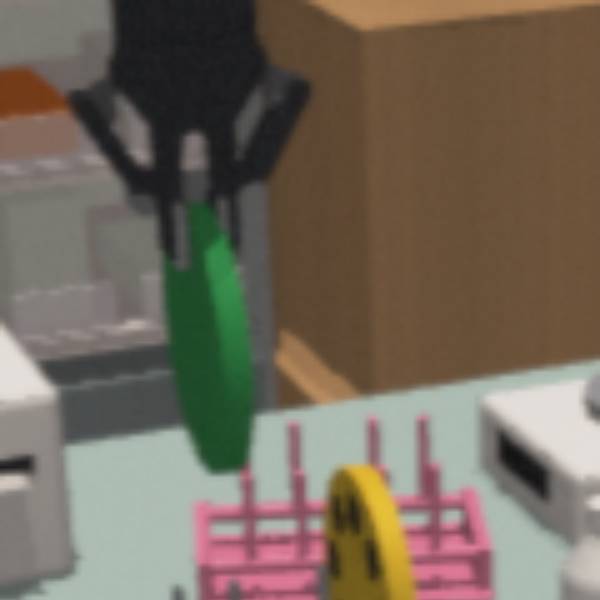

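Run:
```python
from station import *
from meas import *
movel([*SLOT[:2],.232],vel=.12,ori=OS); pause(.2)
s=get_state(); print(s["time_s"],s["finger_gap"],s["force"].round(1),s["tool_pos"])
d=get_image("side"); cv2.imwrite("pics/s4.png",cv2.resize(d["image"][90:240,190:310],None,fx=5,fy=5)[:750][::1,::1][:600 if False else 750])
im=cv2.resize(d["image"][110:230,190:330],None,fx=5,fy=5,interpolation=cv2.INTER_CUBIC); cv2.imwrite("pics/s4.png",im)
meas(d,s["tool_pos"])
d=get_image("top"); meas(d,s["tool_pos"]); cv2.imwrite("pics/t4.png",cv2.resize(d["image"][160:280,150:270],None,fx=5,fy=5,interpolation=cv2.INTER_CUBIC))
```

```text
25.7917 0.01516522301207032 [ 0.  -0.4 -1.3] [0.44182936 0.30428914 0.23279267]
385 292 normal(rack) [ 1.     0.019 -0.002] face x at TCP height,y=0: -0.0086 y range -0.0811 0.037 z range 0.1369 0.2571 all y -0.0811 0.037Traceback (most recent call last):
  File "<stdin>", line 8, in <module>
  File "meas.py", line 10, in meas
    a=C[rng.choice(len(C),3,False)]; nn=np.cross(a[1]-a[0],a[2]-a[0]); l=np.linalg.norm(nn)
        ~~~~~~~~~~^^^^^^^^^^^^^^^^
  File "numpy/random/_generator.pyx", line 920, in numpy.random._generator.Generator.choice
ValueError: Cannot take a larger sample than population when replace is False
```

View pics/s4.png

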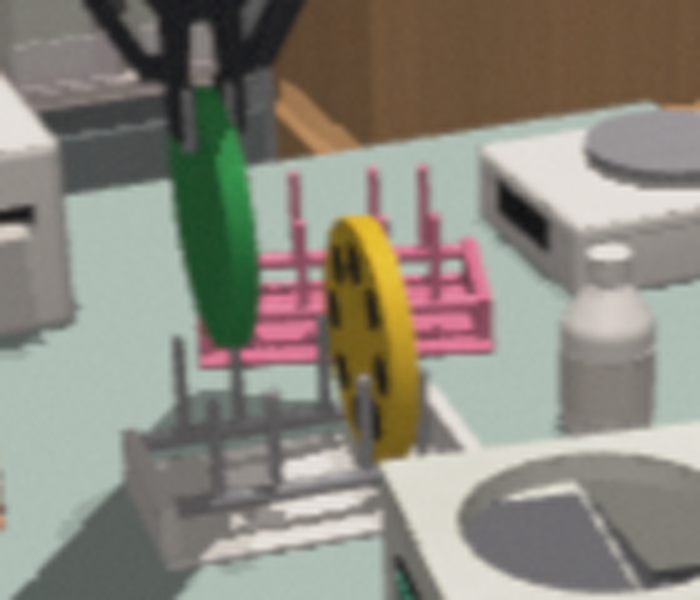

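Run:
```python
from station import *
from h import *
f0=get_state()["force"].copy()
movel([*SLOT[:2],.165],vel=.1,ori=OS)
z=.165
while z>.126:
    s=get_state(); f=s["force"]-f0; print(round(z,4),s["time_s"],s["finger_gap"].round(4),f.round(1))
    if np.linalg.norm(f)>6: break
    z-=.004 if z>.147 else .002
    movel([*SLOT[:2],z],vel=.05,ori=OS)
d=get_image("side"); cv2.imwrite("pics/s5.png",cv2.resize(d["image"][110:230,190:330],None,fx=5,fy=5,interpolation=cv2.INTER_CUBIC))
```

```text
Traceback (most recent call last):
AttributeError: 'float' object has no attribute 'round'
```

Run:
```python
from station import *
from h import *
f0=np.array([0,-.4,-1.3])
z=.165
while z>.126:
    s=get_state(); f=s["force"]-f0; print(round(z,4),round(s["time_s"],2),round(s["finger_gap"],4),f.round(1))
    if np.linalg.norm(f)>6: break
    z-=.004 if z>.147 else .002
    movel([*SLOT[:2],z],vel=.05,ori=OS)
d=get_image("side"); cv2.imwrite("pics/s5.png",cv2.resize(d["image"][110:230,190:330],None,fx=5,fy=5,interpolation=cv2.INTER_CUBIC))
```

```text
0.165 26.71 0.0153 [ 0.1  0.7 -1.1]
0.161 26.96 0.0149 [-0.7  0.5 -1. ]
0.157 27.21 0.0148 [ 0.4  0.2 -0.5]
0.153 27.46 0.0151 [0.  0.1 0.2]
0.149 27.71 0.0153 [ 0.5  0.3 -0.6]
0.145 27.96 0.0154 [ 0.4  1.1 -0.9]
0.143 28.21 0.015 [ 0.8  1.4 -1.6]
0.141 28.46 0.0151 [-0.2  2.3  4.1]
0.139 28.71 0.0152 [-1.3  2.1 15.2]
```

View pics/s5.png

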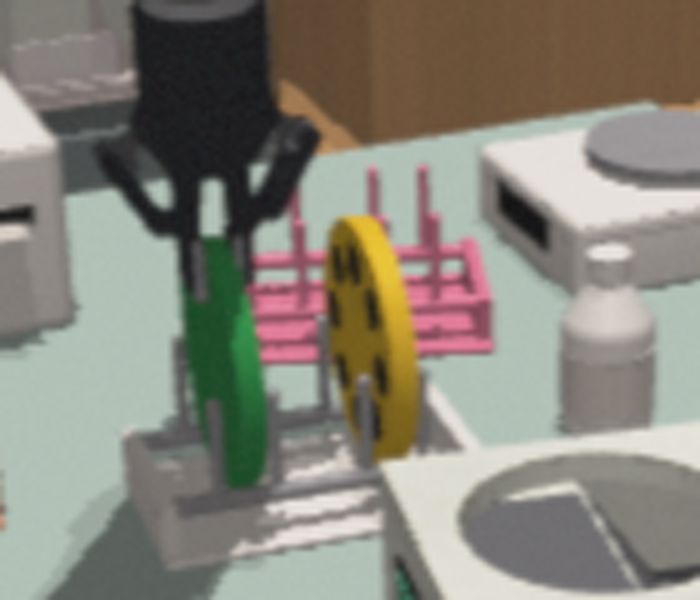

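Run:
```python
from station import *
from h import *
movel([*SLOT[:2],.1405],vel=.05,ori=OS)
s=get_state(); print(s["force"])
gripper_open(); pause(.2)
s=get_state(); print(s["time_s"],s["finger_gap"],s["force"].round(1))
movel([*SLOT[:2],.26],vel=.15,ori=OS); movel([*SLOT[:2],.33],vel=.3,ori=OS)
d=get_image("side"); cv2.imwrite("pics/s6.png",cv2.resize(d["image"][110:230,190:330],None,fx=5,fy=5,interpolation=cv2.INTER_CUBIC))
W=cloud(d); hsv=cv2.cvtColor(d["image"],cv2.COLOR_BGR2HSV);H,S=hsv[...,0],hsv[...,1]
m=(np.hypot(W[...,0]-SLOT[0],W[...,1]-SLOT[1])<.12)&(H>45)&(H<85)&(S>110)
P=W[m]; print(P[:,2].max(),P[:,2].min(),cv2.minAreaRect(P[:,:2].astype(np.float32)),get_state()["time_s"])
```

```text
[0.04305634 3.02719813 8.22288948]
29.8917 0.08535409599509745 [-0.6 -0.  -0.5]
0.17464030275637277 0.04174434464230492 ((0.43817585706710815, 0.2925252616405487), (0.13057100772857666, 0.01793798618018627), 87.60765838623047) 31.275
```

View pics/s6.png

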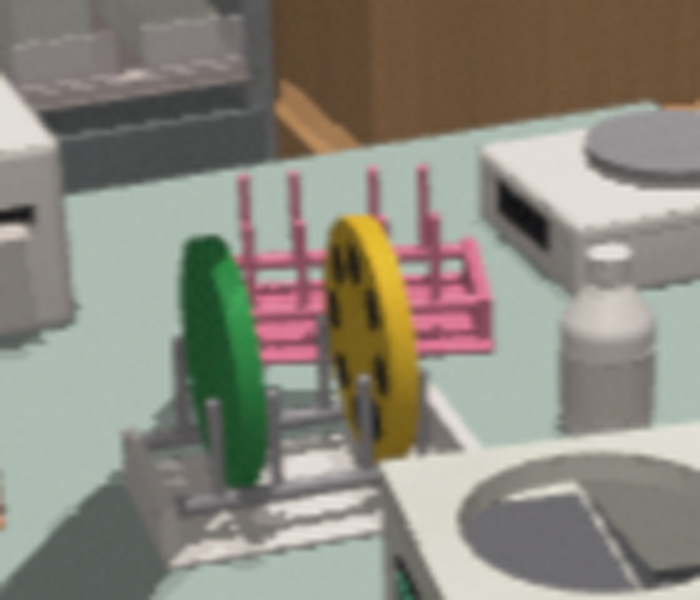

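Run:
```python
from station import *
from h import *
movej([.53,.25,0,1.65,0,1.24,.45])
s=get_state(); print(s["time_s"],s["tool_pos"])
a=np.radians(0); o=quat([0,0,-1],[np.cos(a),np.sin(a),0])
movep([*BTN,.16],o); movel([*BTN,.067],vel=.1,ori=o); pause(.1)
s=get_state(); print(s["time_s"],s["tool_pos"],s["joint_pos"].round(2),s["force"].round(1))
d=get_image("side"); cv2.imwrite("pics/t1.png",cv2.resize(d["image"][230:370,260:420],None,fx=4,fy=4))
d=get_image("top"); cv2.imwrite("pics/t1t.png",cv2.resize(d["image"][190:290,370:470],None,fx=5,fy=5))
```

```text
33.525 [ 0.46016504 -0.32411723  0.30421954]
35.35 [ 0.45143241 -0.30028278  0.06770822] [ 0.52  0.47 -0.03  1.95  0.02  0.72  0.48] [-0.  -1.   0.6]
```

View pics/t1.png

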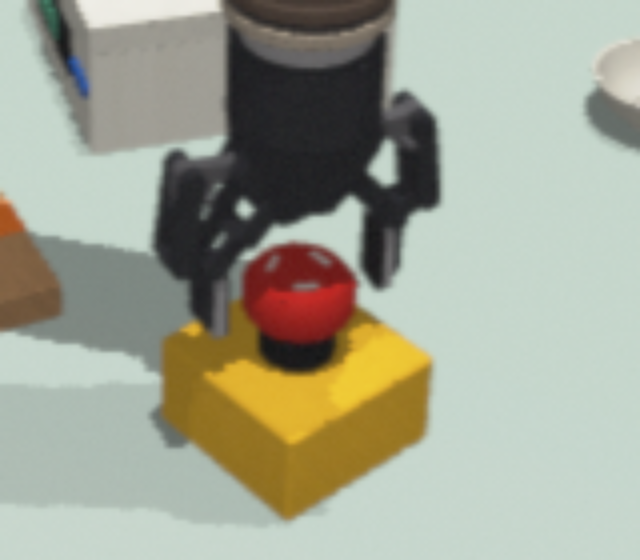

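Run:
```python
from station import *
from h import *
close(); s=get_state(); print(s["time_s"],s["finger_gap"],s["tool_pos"],s["force"].round(1),s["wrist_torque"].round(2))
N=8; T=1.04
for i in range(1,N+1):
    a=-T*i/N
    movel([*BTN,.0675+.006*T*i/N],vel=.002,ori=quat([0,0,-1],[np.cos(a),np.sin(a),0]))
    s=get_state(); print(round(a,2),round(s["time_s"],2),s["tool_pos"].round(4),s["force"].round(1),s["wrist_torque"].round(2),s["joint_pos"][6].round(2))
    if np.linalg.norm(s["force"])>40: break
```

```text
35.8333 0.05598908238189401 [ 0.45204496 -0.30012348  0.06784237] [0.8 1.2 5.6] [ 0.2  -0.12  0.04]
-0.13 36.41 [ 0.4522 -0.3001  0.0688] [ 5.2 -0.   2.8] [ 0.03 -1.1  -0.01] 0.37
-0.26 36.82 [ 0.4525 -0.3002  0.0696] [ 5.6 -0.6  2. ] [-0.03 -1.3  -0.05] 0.26
-0.39 37.23 [ 0.4528 -0.3003  0.0704] [7.6 0.  0.8] [-0.14 -1.52  0.02] 0.15
-0.52 37.63 [ 0.453  -0.3005  0.0712] [ 7.7 -1.5  0.7] [-0.24 -1.69  0.01] 0.04
-0.65 38.04 [ 0.4533 -0.3006  0.072 ] [ 9.1 -1.9 -0.6] [-0.4  -1.81  0.01] -0.07
-0.78 38.45 [ 0.4535 -0.3008  0.0728] [ 8.3 -2.2 -0.7] [-0.53 -1.98 -0.07] -0.17
-0.91 38.86 [ 0.4537 -0.301   0.0736] [10.3 -2.8 -1.3] [-0.66 -2.03 -0.06] -0.28
-1.04 39.27 [ 0.4538 -0.3013  0.0744] [ 9.6 -3.3 -2.8] [-0.81 -2.2  -0.07] -0.39
```

Run:
```python
from station import *
from h import *
s=get_state(); q=s["tool_rot"]; M=R.from_quat([q[1],q[2],q[3],q[0]]).as_matrix(); print("zdir",np.arctan2(M[1,2],M[0,2]),s["joint_pos"].round(2))
gripper_open(); pause(.1)
p=s["tool_pos"].copy(); p[:2]=BTN; p[2]=.18
movel(p,vel=.15); 
p[2]=.25; movel(p,vel=.3)
d=get_image("side"); cv2.imwrite("pics/t2.png",cv2.resize(d["image"][230:370,260:420],None,fx=4,fy=4))
W=cloud(d); hsv=cv2.cvtColor(d["image"],cv2.COLOR_BGR2HSV); m=((hsv[...,0]<6)|(hsv[...,0]>174))&(hsv[...,1]>150)&(np.hypot(W[...,0]-BTN[0],W[...,1]-BTN[1])<.06)
print(np.percentile(W[m][:,2],[50,90,98]),W[m][:,2].max(),"before: [0.1083 0.1113 0.1125]; pressed [.1018 .1056 .1074]",get_state()["time_s"])
cv2.imwrite("pics/full.png",d["image"])
```

```text
zdir -1.0393380745494745 [ 0.31  0.47  0.24  1.96 -0.16  0.72 -0.39]
[0.10882202 0.11212084 0.11319061] 0.1138387680925863 before: [0.1083 0.1113 0.1125]; pressed [.1018 .1056 .1074] 41.0667
```

View pics/t2.png

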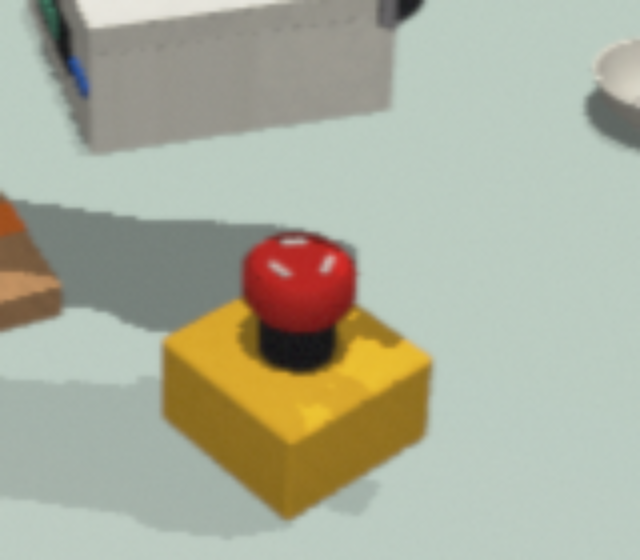

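View pics/full.png

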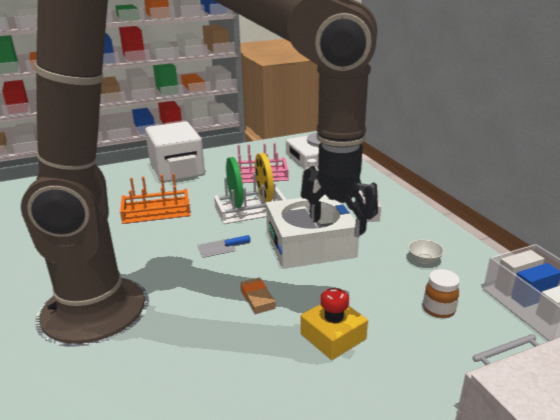

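Run:
```python
from station import *
pause(.3); s=get_state(); print(s["time_s"],s["force"],s["tool_pos"]); print(sign_off())
```

```text
41.3667 [-0.2619319   0.40707574  0.32260733] [ 0.45060058 -0.29975567  0.24900331]
the job is handed in; nothing more can be done
None
```

I finished the whole sequence and handed it in at 41.4 s of the 72 s allowed. `sign_off()` reports no verdict, so success rests on my own checks below.

- **Stop button pressed:** I pushed it to its hard stop at about 23 N, and the head stayed about 6 mm lower.
- **Disc tipped:** I pressed the blue-marked side 40 mm down. The disc came to rest leaning at about 53°, measured from the cameras.
- **Disc carried to the rack:** I gripped the raised edge (15.7 mm gap), lifted the disc and lowered it into the empty place of the white rack. Contact with the bars was about 15 N, and I let go after that.
- **Stop button released:** I turned the head clockwise 1.04 rad while rising with it, then let go.

**Last checks**
- **Button:** its height is back to the starting value, within about 1 mm.
- **Green disc:** it stands between the pins with its top measured at 175 mm, against 172 mm nominal. The side camera puts its centre 11 mm off in y. The yellow disc shows the same kind of offset in that camera, so I treated it as a viewing error.
- **Yellow disc and bystanders:** in the last side picture they look unmoved; I did not measure them again.
- **Gripper:** it is clear of everything, with under 1 N on the wrist.

During the first 20 mm of lifting the disc out of the pocket, there was a brief sideways force of about 20 N as it rubbed the pocket. It did not slip noticeably and afterwards hung straight, with its plane less than 0.01 rad from vertical.

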